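# Put the clean knob back on the gas hob and hold it pressed in

## Robot

A 7-joint arm with a two-finger parallel gripper is mounted at the origin on the work surface. World frame = base frame: x ahead of the robot, y to its left, z up, the work surface at z = 0. Lengths are in m, angles in rad, forces in N, time in s.
With the tool pointing down it reaches from about 0.4 to 0.875 m from the base axis. Payload 6.5 kg.
Tool frame: the origin (TCP) lies at the very end of the fingers, on their centre line; the grasp point (between the pads) lies env.tcp_to_grasp behind it (env.tcp_to_grasp is the distance from the TCP to the grasp point, in m); z points along the fingers, y is the line along which they close (so a half turn about z gives the same grasp; the last joint's range is limited). The gripper opens to 85 mm and grips with 20 to 120 N. Pads are 22 mm wide; open, the fingers measure 114 mm over their backs; the gripper's body (76 mm by 85 mm) begins 54 mm behind the grasp point. The pads swing forward as they close: fully open they stand 13 mm farther back than shut.
Start: joints at [-1.272, 0.536, -0.004, 1.538, 0.003, 1.067, -0.071], TCP at [0.232, 0.607, 0.21] pointing down, gripper open.
Joint ranges: [-2.7, 2.7], [-0.37, 2.16], [-1.27, 1.26], [0.24, 2.4], [-1.31, 4.45], [0.19, 1.91], [-2.76, 2.76]. Speed limits (rad/s): [2.39, 2.39, 3.14, 3.14, 3.14, 3.14, 3.14].

## Interface

Orientations are given as a rotation vector (axis times angle).
In Python, from plant import env, eyes gives the robot as it stands.
- The arm moves only by the tool send_rows, never from a script. Its argument "series" is a list that holds one entry, the list of rows, each a list of 5 numbers: the opening, from -1 (shut) to 1 (fully open), then the shift along the world's x, y, z in mm, then the turn about the world's z in degrees. In form: [[[fingers, tx, ty, tz, twist], ...]]. A call has 1 to 5 rows; each row shifts and turns the commanded pose from where the row before left it; what a row does not reach is not made up. A row lasts 1/12 s, in which the tool goes at most 41.7 mm and 7.16 degrees, less where a joint would pass 70% of its speed; a pose out of reach is approached as far as the arm can. A call is refused whole if a number of a shift passes 41.7 or a number of a turn 7.16, either way. A call with a gripper value outside its range is refused whole. The fingers move at their own pace and stop on an object; "grip_force" is the grip in N (left out, the last holds). Time passes only in rows, so rows that do not move let the fingers close. It gives the time, the measured TCP pose, the force, the opening and the grip force at its end, in the units of the state.
- env.sense(): the state, without advancing time (a new reading comes with each control period).
- eyes.snapshot(name): name is "side" or "top" or "wrist"; returns the picture (480x640x3 uint8, red, green, blue); there is no depth.
- eyes.camera_params(name): a dict with "mtx" (3x3 intrinsics, pixels), "rvec" (rotation vector, rad) and "tvec" (3), from world to camera coordinates, as OpenCV has them; the wrist camera has in their place "hand_eye" (4x4, takes a point from camera to tool coordinates, whose origin is the TCP and whose axes are the flange's). Camera axes: x right, y down, z forward; pixel columns grow to the right and rows downward; lengths in m; the calibration is good to about 2 mm. The wrist camera is an equidistant fisheye: a pixel r from the principal point sees the ray r / f radians off the axis. A picture is of the moment at which its call begins: read the wrist's pose just before it. camera_params takes no time and is no camera call.
- env.hand_in(): hands the job in; it is judged then, once.
The state is a dict: "time": time; "joints": joint angles; "joint_velocities": joint speeds; "joint_efforts": joint torques, N m; "eef_pos": TCP position; "orientation": TCP orientation; "contact_force": force on the tool from outside, world axes, zero at the start; "ft_torque": the same for the moment, N m; "opening": finger opening in m; "grip_force": force on a finger pad.
Only numpy, scipy, OpenCV 4.12 (cv2) and the standard library are available. Lean on these libraries where they do the work, as an engineer would, in place of code of your own. Each camera call takes 0.05 s, during which the arm holds its last target. There are 200 camera calls.

## Task

The hob's knob has been washed and sits in its steel drying rack: draw it out through the open end from under the lips, turn it so that its D-shaped bore matches the D-shaped valve shaft on the hob, and push it fully home onto the shaft. Then press the knob in against the valve spring, as one does to keep a gas burner's safety valve open, and finish while still holding it pressed in with the gripper fingers; do not let go. Leave the other things on the worktop as they are.

Things in the scene. Friction and masses are not known exactly. Their poses are not given: they have to be found in the camera images.
- knob: Black cooker knob, z up, 63 to 126 g. Origin: centre of its underside, on its axis. Skirt 48 mm across, 7 mm high; hub 30 mm across up to 21 mm; on top an aluminium bar grip from 20 to 44 mm up, 14 mm thick (y), 45 mm long (x), blunt at -x, arrow-pointed at +x. Bore in the underside: D-shaped, 16 mm across, 18 mm deep, its flat 5 mm from the axis towards +x.
- knob_pointer (a point): Tip of the pointed end of the knob's bar grip, 25 mm from the axis on the side of the bore's flat, 32 mm above the underside; axes as the knob's. The knob starts standing in the rack at the rack's x = +20 to +48 mm, turned up to 0.4 rad from the rack's x.
- rack: Fixed steel channel, 170 mm (x) by 64 mm (y), on the pastry board. Origin: centre of its underside. Floor 6 mm thick. From x = -10 to +80 mm: walls 54 mm apart, closed end, and two lips 16 to 20 mm up that overhang the skirt (slot 38 mm wide, grip clear above). From x = -85 to -10 mm bare floor: open end at -x; the knob is free of the lips when its origin is beyond x = -34 mm.
- hob: Table-top gas hob of steel, fixed, 340 mm (x) by 280 mm (y), deck 70 mm above the worktop, burner and four-armed pan support (108 mm high) on its far part. Origin: centre of its underside, z up. The valve shaft stands on the deck at x = -115, y = +50 mm.
- spindle: Brass collar of the valve, 24 mm across, 4 mm high, with a lug 6 mm wide reaching 21 mm from the axis on the side of the shaft's flat. Turns about z with the shaft, stiffly (0.15 N m). Origin: on the axis at deck height; z up, x points to the lug and the flat's side.
- shaft_tip (a point): Centre of the top of the upright steel valve shaft: 14 mm across, 30 mm above the deck, chamfered 2 mm, flat along its length 4 mm from the axis on the +x side. Goes down as pressed. 1 mm clearance in the bore: the knob goes on only with its pointed end towards the flat's side, within about 0.15 rad. Fully home, its underside is 18 mm below this point.
- shaft (a joint): How far the shaft is pushed down, m: 0 at rest, 0.006 at the stop. Spring: 3.6 N to begin, 9 N at the stop; pressed in by more than half is enough. At the stop the knob still clears the deck by 6 mm.
- jug: White ceramic jug, 150 mm tall, about 104 mm across plus handle; stands beyond the board. Origin: centre of its underside. Bystander.
- rolling_pin: Marble rolling pin with wooden handles, 390 mm long, 56 mm across, lying in a low wooden cradle at the left of the board. Origin: under its middle. Bystander.
- dough_hook: Steel dough hook, 140 mm long, 18 mm high, lying on the board. Origin: under the middle of its stem. Bystander.
- mould_a: Silicone cupcake mould, 70 mm across, 36 mm high, between rack and hob. Origin: centre of its underside. Bystander.
- mould_b: The other silicone cupcake mould, of the same shape, between rack and hob. Origin: centre of its underside. Bystander.
- sugar_jar: Glass sugar jar with steel lid, 72 mm across, 110 mm tall, far side of the worktop. Origin: centre of its underside. Bystander.
- pastry_brush: Pastry brush, 190 mm long, lying along the near edge of the board. Origin: under its middle. Bystander.

How it is judged:
On the way:
1. the knob has been drawn out through the rack's open end, clear of the lips (x of knob in the frame of rack below -0.034 m), for 0.1 s.
At the end, for the whole second after the job is handed in: Knob fully home on the shaft (bore bottom within 1.5 mm of its end, axes within 3 mm, upright to 0.1 rad, pointer within 0.45 rad of the flat) and still held pressed by the fingers through the last second: shaft down over 3 of 6 mm, knob pressing on it with over 4 N (z of knob in the frame of shaft_tip below -0.0165 m and horizontal distance between knob and shaft_tip below 0.003 m and x of knob_pointer in the frame of shaft_tip above 0.0225 m and angle between knob's own z axis and vertical below 0.1 rad and value of joint shaft above 0.003 m and contact force between knob and spindle above 4 N and contact force between the fingers and knob above 1 N); the arm keeps its last pose, push and grip.
It fails at once if another thing on the worktop is shifted by more than 40 mm (distance of any of jug, rolling_pin, dough_hook, mould_a, mould_b, sugar_jar, pastry_brush from where it was at the start of the episode above 0.04 m).
It fails at once if the jug, a mould or the sugar jar is tipped over (angle between any of jug, mould_a, mould_b, sugar_jar's own z axis and vertical above 0.6 rad).
It also fails if it takes over 45 s, if anything falls off the work surface, if the arm or the gripper's body presses on something with over 40 N, if the wrist force passes 120 N, or if a joint passes its speed limit or range.

## Working session

There is one attempt and no reset: what is moved stays moved. The work goes in short steps, Python scripts to look and compute and a tool call to move; the robot and the scene stay as the last step left them, time stands still between calls to the robot, and variables do not carry over. Pictures are saved under pics/ and viewed, at most 12 in all, crops included, and the job is handed in when it is done.

Besides the shell and the picture viewer there is one more tool, called after "Call:" in YAML: its name, and indented under it one key for each argument. send_rows: Moves the arm, as the interface text tells. Its arguments: {"type":"object","properties":{"series":{"type":"array"},"grip_force":{"type":"number"}},"required":["series"]}

```bash
mkdir -p pics; python3 - <<'E'
from plant import env, eyes
import cv2, numpy as np
np.set_printoptions(precision=4,suppress=True)
print(env.sense(), env.tcp_to_grasp)
for n in ("top","side","wrist"):
    cv2.imwrite(f"pics/{n}0.png", eyes.snapshot(n)[:,:,::-1]); print(n,eyes.camera_params(n))
E
```

```text
{'time': 0.0, 'joints': array([-1.2722,  0.5372, -0.0045,  1.5389,  0.0026,  1.0673, -0.0712]), 'joint_velocities': array([-0.0005,  0.0006, -0.0001,  0.0009, -0.0004, -0.0007,  0.0017]), 'joint_efforts': array([  0.0006, -58.3419,   1.0491, -25.9095,   0.0124,   0.0097,
         0.    ]), 'eef_pos': array([0.2316, 0.6066, 0.2094]), 'orientation': array([-0.5696, -3.0893,  0.0028]), 'contact_force': array([-0.1332, -0.133 ,  0.6984]), 'ft_torque': array([-0.0177, -0.0273,  0.0133]), 'grip_force': 0.0, 'opening': 0.08553917159613657} 0.0187
top {'mtx': array([[535.7525,   0.    , 325.8596],
       [  0.    , 535.7525, 227.2573],
       [  0.    ,   0.    ,   1.    ]]), 'rvec': array([ 2.1291, -2.1307,  0.1616]), 'tvec': array([0.0785, 0.5506, 0.9981])}
side {'mtx': array([[624.6281,   0.    , 306.9184],
       [  0.    , 624.6281, 245.4383],
       [  0.    ,   0.    ,   1.    ]]), 'rvec': array([ 2.0924, -0.0666,  0.0475]), 'tvec': array([-0.5365,  0.1308,  1.2543])}
wrist {'mtx': array([[371.6483,   0.    , 329.538 ],
       [  0.    , 371.6483, 243.7528],
       [  0.    ,   0.    ,   1.    ]]), 'hand_eye': array([[-0.    , -0.9492, -0.3148,  0.0817],
       [ 1.    , -0.0001,  0.0002,  0.0003],
       [-0.0002, -0.3148,  0.9492, -0.1636],
       [ 0.    ,  0.    ,  0.    ,  1.    ]])}
```

View pics/top0.png

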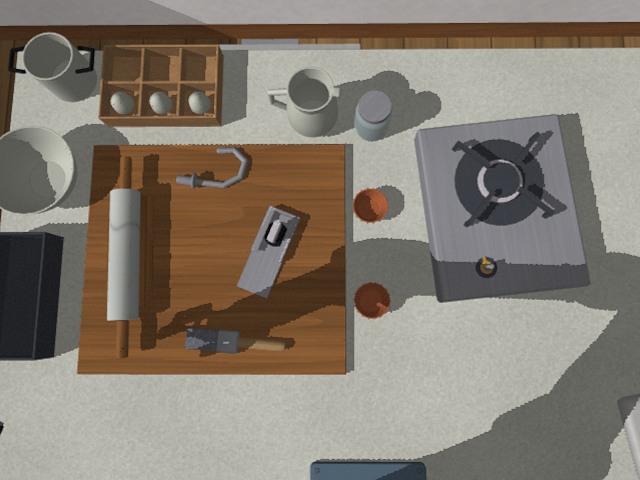

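View pics/side0.png

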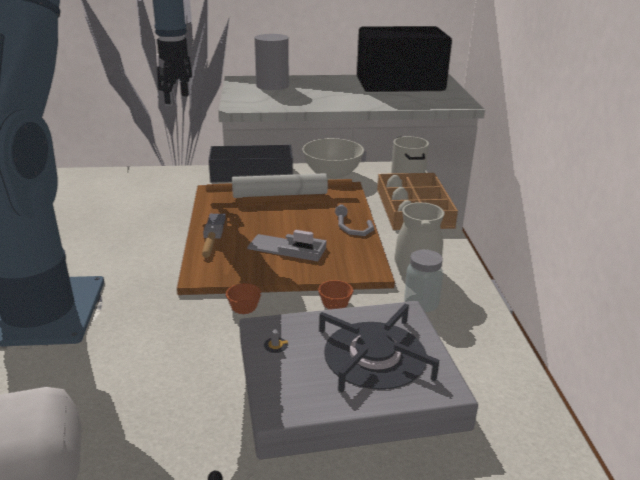

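The top view shows the rack at about (270,250) with its open end at lower left (252,290). The knob is at (276,232), the shaft at (486,267) with an orange lug pointing up, and the moulds at (370,205) and (372,300). In the side view the knob is at (303,240) and the shaft at (275,338).

```bash
cat > h.py <<'E'
from plant import env, eyes
import cv2, numpy as np
from scipy.spatial.transform import Rotation as R
np.set_printoptions(precision=4,suppress=True)
def ray(n,px):
    p=eyes.camera_params(n); K=p["mtx"]; Rm=cv2.Rodrigues(p["rvec"])[0]
    d=Rm.T@np.linalg.inv(K)@np.array([px[0],px[1],1.]); o=-Rm.T@p["tvec"]
    return o,d/np.linalg.norm(d)
def wray(px,s):
    p=eyes.camera_params("wrist"); K=p["mtx"]; H=p["hand_eye"]
    v=np.array([px[0]-K[0,2],px[1]-K[1,2]])/K[0,0]; r=np.linalg.norm(v)
    d=np.r_[v/r*np.sin(r),np.cos(r)]; Rt=R.from_rotvec(s["orientation"]).as_matrix()
    return s["eef_pos"]+Rt@H[:3,3], Rt@H[:3,:3]@d
def onz(od,z): o,d=od; return o+d*(z-o[2])/d[2]
def meet(a,b):
    A=np.c_[a[1],-b[1]]; t=np.linalg.lstsq(A,b[0]-a[0],rcond=None)[0]
    p,q=a[0]+t[0]*a[1],b[0]+t[1]*b[1]; return (p+q)/2,np.linalg.norm(p-q)
E
python3 - <<'E'
from h import *
a=cv2.imread("pics/top0.png"); b=cv2.imread("pics/side0.png")
def crop(i,x,y,w,h,k): return cv2.resize(i[y:y+h,x:x+w],None,fx=k,fy=k,interpolation=cv2.INTER_CUBIC)
t=np.hstack([crop(a,230,198,100,75*4//3,4),crop(a,455,235,50,50,8)])
u=np.hstack([crop(b,240,210,100,50,4),crop(b,250,318,50,25*1,8)])
cv2.imwrite("pics/c0.png",np.vstack([t,u])); print(t.shape,u.shape)
E
```

```text
(400, 800, 3) (200, 800, 3)
```

View pics/c0.png

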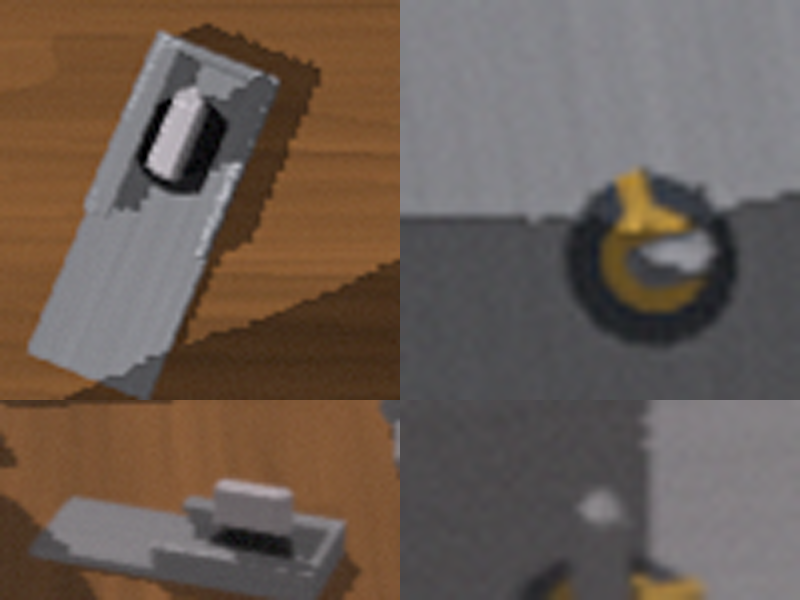

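Crop points in full-image pixels:

| Item | Top view | Side view |
|---|---|---|
| Grip tip | (277.3,220) | (313,232.5) |
| Grip blunt end | (271.3,241.7) | (293.8,230.5) |
| Rack open corners | (237,286), (268.8,298) | (258.8,234.2), (247.5,248.2) |
| Shaft tip | (491.2,266.3) | (275,330) |
| Lug end | (483.7,256.5) | not read |
| Collar centre | (486.9,267.5) | not read |

```bash
python3 - <<'E'
from h import *
for n,t,s in [("tip",(277.3,220),(313,232.5)),("blunt",(271.3,241.7),(293.8,230.5)),("openL",(237,286),(258.8,234.2)),("openR",(268.8,298),(247.5,248.2)),("shafttip",(491.2,266.3),(275,330))]:
    print(n,*meet(ray("top",t),ray("side",s)))
b=onz(ray("top",(277.3,220)),.068)-onz(ray("top",(271.3,241.7)),.068); print("bar yaw",np.arctan2(b[1],b[0]),np.linalg.norm(b))
c=onz(ray("top",(486.9,267.5)),.074); l=onz(ray("top",(483.7,256.5)),.074)
print("collar",c,"lug",l-c,np.arctan2(*(l-c)[1::-1]),"tip100",onz(ray("top",(491.2,266.3)),.1))
for zb in (.015,.02,.025):
    L=onz(ray("top",(237,286)),zb+.006);Rr=onz(ray("top",(268.8,298)),zb+.006);A=onz(ray("top",(270,206)),zb+.02);B=onz(ray("top",(299.5,217.5)),zb+.02)
    v=(A+B-L-Rr)/2; print(zb,"w",np.linalg.norm(L-Rr),np.linalg.norm(A-B),"len",np.linalg.norm(v[:2]),"yaw",np.arctan2(v[1],v[0]),"cen",(A+B+L+Rr)/4)
for m in((370,205),(372,300)): print("mould",onz(ray("top",m),.036))
E
```

```text
tip [0.5619 0.1707 0.068 ] 0.001223743621288809
blunt [0.5196 0.1814 0.0687] 0.000564778288346785
openL [0.4389 0.2527 0.0223] 0.001567063957208163
openR [0.4142 0.1898 0.0212] 0.0010703476106218547
shafttip [ 0.4689 -0.2227  0.1013] 0.00038774318656072137
bar yaw -0.2520322353420516 0.04324225785946831
collar [ 0.4694 -0.2227  0.074 ] lug [0.0206 0.005  0.    ] 0.23627768939269678 tip100 [ 0.4693 -0.2231  0.1   ]
0.015 w 0.06716188924817684 0.06324313650354794 len 0.16897016125994227 yaw -0.3738316008240416 cen [0.5051 0.1905 0.028 ]
0.02 w 0.06684346260958529 0.06293925526272809 len 0.16815915566016684 yaw -0.3738933303715348 cen [0.5045 0.1899 0.033 ]
0.025 w 0.06652503597099374 0.0626353740219083 len 0.16734815070737885 yaw -0.37395565822846316 cen [0.5039 0.1893 0.038 ]
mould [ 0.5968 -0.0092  0.036 ]
mould [ 0.4105 -0.0105  0.036 ]
```

Call:
send_rows:
  series:
    - [[1,20,-28,0,2],[1,20,-28,0,2],[1,20,-28,0,2],[1,20,-28,0,0.4],[1,20,-28,0,0]]

```text
time: 0.57
eef_pos: [0.3325, 0.4656, 0.2101]
orientation: [-0.395, -3.116, 0.001]
contact_force: [1.5, 0.9, 0.0]
opening: 0.0857
grip_force: 0.0
```

Call:
send_rows:
  series:
    - [[1,20,-29,0,0],[1,20,-29,0,0],[1,20,-29,0,0],[1,20,-29,0,0],[1,20,-29,0,0]]

```text
time: 0.98
eef_pos: [0.4325, 0.3206, 0.2102]
orientation: [-0.396, -3.116, 0.0]
contact_force: [1.2, 0.0, 0.4]
opening: 0.0851
grip_force: 0.0
```

Call:
send_rows:
  series:
    - [[1,21,-29,-10,0],[1,21,-29,-10,0],[1,21,-29,-10,0],[1,21,-29,-10,0],[1,21,-29,-10,0]]

```text
time: 1.4
eef_pos: [0.5375, 0.1757, 0.1597]
orientation: [-0.396, -3.116, 0.0]
contact_force: [0.2, -0.1, 0.5]
opening: 0.0852
grip_force: 0.0
```

Call:
send_rows:
  series:
    - [[1,0,0,-5,0],[1,0,0,0,0],[1,0,0,0,0]]

```text
time: 1.65
eef_pos: [0.5362, 0.1777, 0.1549]
orientation: [-0.396, -3.115, -0.0]
contact_force: [-0.6, -0.5, 0.6]
opening: 0.0856
grip_force: 0.0
```

```bash
python3 - <<'E'
from h import *
s=env.sense(); print(s["eef_pos"],s["orientation"],s["joints"],s["time"],s["contact_force"])
cv2.imwrite("pics/w1.png", eyes.snapshot("wrist")[:,:,::-1])
E
```

```text
[0.5362 0.1777 0.1549] [-0.3963 -3.1152 -0.    ] [-0.4829  0.4604  0.1093  1.8213 -0.0646  0.8644  0.9748] 1.65 [-0.6475 -0.5276  0.5647]
```

View pics/w1.png

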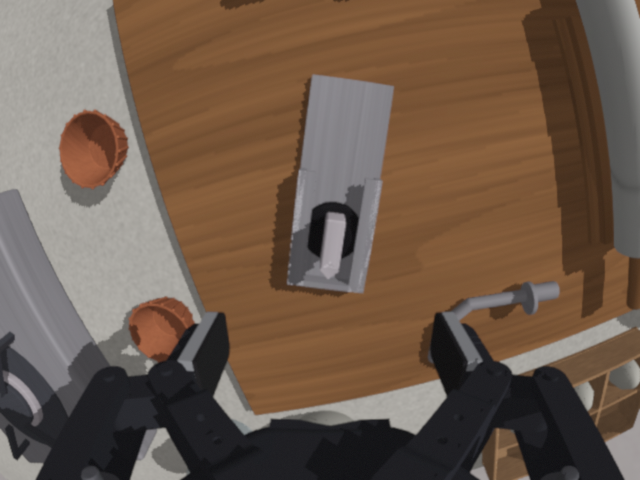

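The wrist view shows the knob in the rack, with its bar running from the blunt end at (335,213) to the tip at (330,276). I'll refine this with a mask.

```bash
python3 - <<'E'
from h import *
s=env.sense(); im=cv2.imread("pics/w1.png")
sub=im[200:290,305:365].astype(int); mn=sub.min(2)
m=(mn>150).astype(np.uint8); n,l,st,c=cv2.connectedComponentsWithStats(m); k=1+np.argmax(st[1:,4]); print(st[k],c[k]+[305,200])
ys,xs=np.nonzero(l==k); P=np.array([onz(wray((x+305,y+200),s),.068) for x,y in zip(xs,ys)])[:,:2]
ce=P.mean(0); u=np.linalg.svd(P-ce)[2]; q=(P-ce)@u.T
print(ce,u[0],np.degrees(np.arctan2(u[0,1],u[0,0])),np.ptp(q,0))
mid=(q.max(0)+q.min(0))/2@u+ce; print("mid",mid)
# rack side edges at lips top z .038
for a,b,z in (((312,75),(300,170),.024),((394,87),(382,180),.024)):
    A,B=onz(wray(a,s),z),onz(wray(b,s),z); print(A,B,np.degrees(np.arctan2(*(A-B)[1::-1])))
E
```

```text
[ 16  19  24  59 876] [332.8059 246.4452]
[0.5405 0.1804] [ 0.9223 -0.3864] -22.729757263243094 [0.0444 0.0121]
mid [0.5421 0.1796]
[0.4152 0.1962 0.024 ] [0.4862 0.1677 0.024 ] 158.12296777108722
[0.4394 0.256  0.024 ] [0.5102 0.2294 0.024 ] 159.32855383813265
```

```bash
python3 - <<'E'
import cv2,numpy as np
im=cv2.imread("pics/w1.png"); t=cv2.imread("pics/top0.png")
a=cv2.resize(im[195:295,290:380],None,fx=6,fy=6,interpolation=cv2.INTER_NEAREST)[:600]
b=cv2.resize(t[210:250,260:290],None,fx=8.5,fy=15,interpolation=cv2.INTER_NEAREST)[:600]
b=cv2.resize(t[212:252,261:287],None,fx=9,fy=9,interpolation=cv2.INTER_NEAREST)
b=np.vstack([b,np.zeros((600-b.shape[0],b.shape[1],3),np.uint8)])
o=np.hstack([a,b]); print(o.shape); cv2.imwrite("pics/c1.png",o)
E
```

```text
(600, 774, 3)
```

View pics/c1.png

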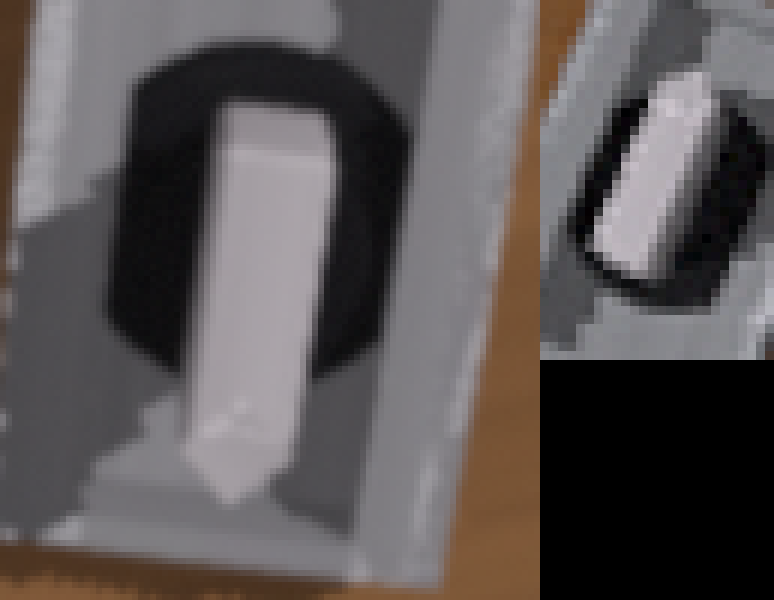

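```bash
python3 - <<'E'
from h import *
s=env.sense(); z=.068
W=lambda x,y: onz(wray((290+x/6-.4,195+y/6-.4),s),z)[:2]
T=lambda x,y: onz(ray("top",(261+(x-540)/9-.4,212+y/9-.4)),z)[:2]
def yaw(a,b): v=b-a; return np.degrees(np.arctan2(v[1],v[0])),np.linalg.norm(v)
print("W L",yaw(W(218,153),W(192,430)),"R",yaw(W(335,158),W(298,440)),"blunt",(W(218,153)+W(335,158))/2,yaw(W(218,153),W(335,158)))
print("tip",W(230,500), "axis",yaw((W(218,153)+W(335,158))/2,W(230,500)))
print("T L",yaw(T(595,235),T(655,90)),"R",yaw(T(660,250),T(718,110)),"blunt",T(627,258),"axis",yaw(T(627,258),T(692,75)))
E
```

```text
W L (np.float64(-19.784635679817356), np.float64(0.03477564631868216)) R (np.float64(-20.89922090565694), np.float64(0.03556928141786736)) blunt [0.5223 0.1871] (np.float64(73.08425839805582), np.float64(0.013632460428589952))
tip [0.5632 0.1709] axis (np.float64(-21.573357605804045), np.float64(0.04392428923428627))
T L (np.float64(-21.406835122394465), np.float64(0.033414430262595586)) R (np.float64(-21.547448733516397), np.float64(0.0322494430279948)) blunt [0.5221 0.1835] axis (np.float64(-18.531556640358044), np.float64(0.04139834249776136))
```

Call:
send_rows:
  series:
    - [[1,5,1,-20,-3],[1,0,0,-25,-2.5],[1,0,0,-25,0],[1,0,0,-23,0],[1,0,0,-15,0]]

```text
time: 2.12
eef_pos: [0.5402, 0.1801, 0.0458]
orientation: [-0.54, -3.093, -0.0]
contact_force: [-0.7, 0.4, 1.2]
opening: 0.0852
grip_force: 0.0
```

Call:
send_rows:
  series:
    - [[-1,0,0,0,0],[-1,0,0,0,0],[-1,0,0,0,0],[-1,0,0,0,0],[-1,0,0,0,0]]
  grip_force: 40

```text
time: 2.53
eef_pos: [0.5427, 0.1789, 0.0486]
orientation: [0.545, 3.092, 0.002]
contact_force: [0.7, -0.5, 0.3]
opening: 0.0256
grip_force: 0.0
```

Call:
send_rows:
  series:
    - [[-1,0,0,0,0],[-1,0,0,0,0],[-1,0,0,0,0],[-1,0,0,0,0],[-1,0,0,0,0]]

```text
time: 2.95
eef_pos: [0.5419, 0.1782, 0.0473]
orientation: [-0.546, -3.094, 0.0]
contact_force: [0.2, 0.3, -0.0]
opening: -0.0002
grip_force: 0.0
```

```bash
python3 - <<'E'
from h import *
s=env.sense(); print(s)
a=eyes.snapshot("wrist")[:,:,::-1]; b=eyes.snapshot("side")[:,:,::-1]; t=eyes.snapshot("top")[:,:,::-1]
cv2.imwrite("pics/w2.png",a);cv2.imwrite("pics/s2.png",b);cv2.imwrite("pics/t2.png",t)
o=np.hstack([cv2.resize(a,(400,300)),cv2.resize(b[190:265,240:340],(400,300),interpolation=cv2.INTER_CUBIC)])
cv2.imwrite("pics/c2.png",np.vstack([o,np.hstack([cv2.resize(t[190:265,220:320],(400,300)),cv2.resize(a[280:480,180:447],(400,300))])]))
E
```

```text
{'time': 2.95, 'joints': array([-0.4779,  0.6297,  0.1083,  1.862 , -0.1046,  0.6554,  0.9144]), 'joint_velocities': array([ 0.0017,  0.0011, -0.001 ,  0.0021,  0.0004, -0.0005, -0.0004]), 'joint_efforts': array([ -0.0053, -54.9897,   3.0848, -17.9708,   0.0086,   0.0011,
        -0.0002]), 'eef_pos': array([0.5419, 0.1782, 0.0473]), 'orientation': array([-0.5457, -3.0938,  0.    ]), 'contact_force': array([ 0.2368,  0.3276, -0.0067]), 'ft_torque': array([-0.0305, -0.0073,  0.004 ]), 'grip_force': 0.0, 'opening': -0.0002146194396705443}
```

View pics/c2.png

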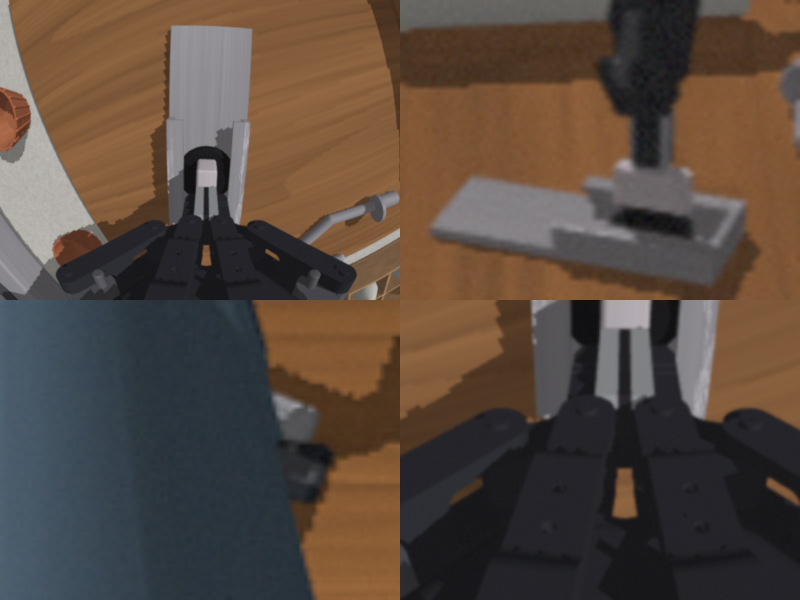

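The fingers look shut, and in the side view they end at the top of the bar instead of straddling it. I'll project the TCP into the side view to check.

```bash
python3 - <<'E'
from h import *
s=env.sense(); p=eyes.camera_params("side")
P=np.array([s["eef_pos"]+[0,0,d] for d in (0,.0187,.04)])
print(cv2.projectPoints(P,p["rvec"],p["tvec"],p["mtx"],None)[0][:,0], [ (240+(x-400)/4,190+y/4) for x,y in ((650,165),(615,170),(690,168))])
im=cv2.imread("pics/s2.png"); o=cv2.resize(im[200:260,270:340],(700,600),interpolation=cv2.INTER_NEAREST); cv2.imwrite("pics/c3.png",o)
E
```

```text
[[303.5962 239.2361]
 [303.6273 232.0094]
 [303.6632 223.6605]] [(302.5, 231.25), (293.75, 232.5), (312.5, 232.0)]
```

View pics/c3.png

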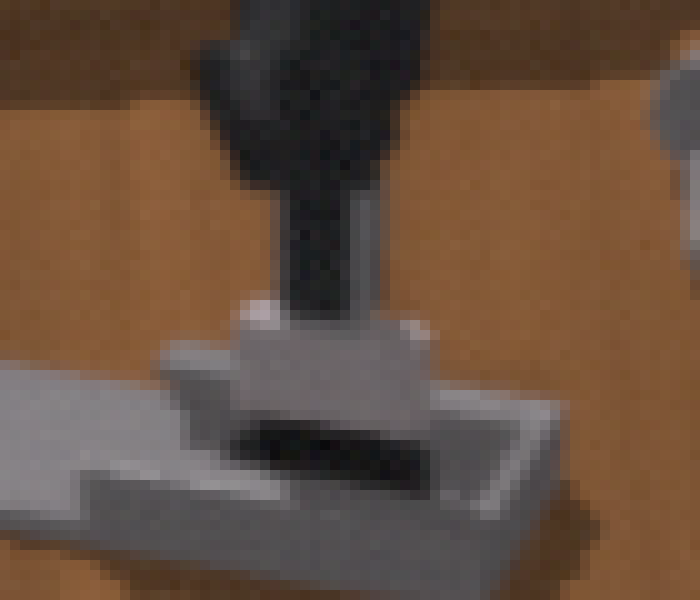

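The fingertips really end about 20 mm behind the reported TCP: at row 232 in the side view where 239 was expected, and the wrist view agrees. They closed on air just above the bar. I'll open and go 20 mm lower.

Call:
send_rows:
  series:
    - [[1,0,0,0,0],[1,0,0,0,0],[1,0,0,0,0],[1,0,0,0,0],[1,0,0,0,0]]

```text
time: 3.52
eef_pos: [0.5418, 0.1782, 0.0472]
orientation: [-0.545, -3.094, 0.0]
contact_force: [0.4, -0.4, -0.5]
opening: 0.0606
grip_force: 0.0
```

Call:
send_rows:
  series:
    - [[1,0,0,0,0],[1,0,0,-10,0],[1,0,0,-10,0],[1,0,0,0,0],[1,0,0,0,0]]

```text
time: 3.93
eef_pos: [0.5409, 0.1779, 0.0261]
orientation: [-0.545, -3.092, 0.002]
contact_force: [-0.1, -0.7, -0.1]
opening: 0.0857
grip_force: 0.0
```

Call:
send_rows:
  series:
    - [[-1,0,0,0,0],[-1,0,0,0,0],[-1,0,0,0,0],[-1,0,0,0,0],[-1,0,0,0,0]]
  grip_force: 40

```text
time: 4.35
eef_pos: [0.5421, 0.1783, 0.0275]
orientation: [0.545, 3.094, 0.0]
contact_force: [-0.5, -1.3, 0.3]
opening: 0.0256
grip_force: 0.0
```

Call:
send_rows:
  series:
    - [[-1,0,0,0,0],[-1,0,0,0,0],[-1,0,0,0,0],[-1,0,0,0,0],[-1,0,0,0,0]]

```text
time: 4.77
eef_pos: [0.5422, 0.1783, 0.0275]
orientation: [0.545, 3.093, 0.0]
contact_force: [-0.0, 0.3, 3.5]
opening: 0.0129
grip_force: 40.5
```

Call:
send_rows:
  series:
    - [[-1,0,0,1,0],[-1,-5,2,0,0],[-1,-5,2,0,0],[-1,-5,2,0,0],[-1,-5,2,0,0]]

```text
time: 5.18
eef_pos: [0.5208, 0.1865, 0.028]
orientation: [-0.545, -3.093, 0.0]
contact_force: [-0.1, 0.6, -1.7]
opening: 0.0132
grip_force: 39.9
```

Call:
send_rows:
  series:
    - [[-1,-7,2.7,0,0],[-1,-7,2.7,0,0],[-1,-7,2.7,0,0],[-1,-7,2.7,0,0]]

```text
time: 5.52
eef_pos: [0.493, 0.1974, 0.0283]
orientation: [-0.545, -3.094, -0.0]
contact_force: [0.1, -0.0, -1.5]
opening: 0.0133
grip_force: 39.9
```

Call:
send_rows:
  series:
    - [[-1,-8,3.1,0,0],[-1,-8,3.1,0,0],[-1,-8,3.1,0,0],[-1,-8,3.1,0,0],[-1,-8,3.1,0,0]]

```text
time: 5.93
eef_pos: [0.4531, 0.2129, 0.0283]
orientation: [0.545, 3.094, 0.0]
contact_force: [0.0, -0.3, -1.4]
opening: 0.0132
grip_force: 39.9
```

Call:
send_rows:
  series:
    - [[-1,0,0,0,0],[-1,0,0,0,0],[-1,0,0,5,0]]

```text
time: 6.18
eef_pos: [0.4538, 0.2121, 0.0329]
orientation: [-0.546, -3.093, 0.001]
contact_force: [0.2, 0.3, -1.1]
opening: 0.013
grip_force: 39.9
```

```bash
python3 - <<'E'
from h import *
s=env.sense(); print(s["eef_pos"],s["contact_force"],s["opening"],s["grip_force"])
a=eyes.snapshot("wrist")[:,:,::-1]; b=eyes.snapshot("side")[:,:,::-1]
cv2.imwrite("pics/w3.png",a);cv2.imwrite("pics/s3.png",b)
cv2.imwrite("pics/c4.png",np.hstack([cv2.resize(a,(400,300)),cv2.resize(b[190:265,230:330],(400,300),interpolation=cv2.INTER_CUBIC)]))
E
```

```text
[0.4538 0.2121 0.0329] [ 0.1723  0.3302 -1.055 ] 0.012967066076871854 39.851471185684204
```

View pics/c4.png

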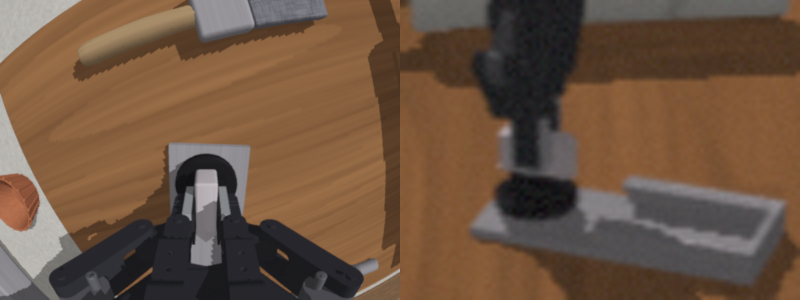

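The knob is out on the bare floor, gripped upright with its bar along the pads and lifted. I'll carry it over to the hob, stopping short so the wrist camera can see the shaft.

Call:
send_rows:
  series:
    - [[-1,0,0,30,0],[-1,0,0,30,0],[-1,0,0,30,0],[-1,0,0,30,0],[-1,0,0,30,0]]
  grip_force: 80

```text
time: 6.7
eef_pos: [0.4542, 0.212, 0.185]
orientation: [0.547, 3.093, 0.0]
contact_force: [0.7, 0.1, -1.5]
opening: 0.0122
grip_force: 82.8
```

Call:
send_rows:
  series:
    - [[-1,6,-29,0,2.2],[-1,6,-29,0,2.2],[-1,6,-29,0,2.2],[-1,6,-29,0,2.2],[-1,6,-29,0,2.2]]

```text
time: 7.12
eef_pos: [0.4843, 0.0657, 0.1836]
orientation: [0.244, 3.131, 0.0]
contact_force: [0.8, -0.4, -1.7]
opening: 0.0121
grip_force: 83.1
```

Call:
send_rows:
  series:
    - [[-1,6,-29,0,2.2],[-1,6,-29,0,2.2],[-1,6,-29,0,2.2],[-1,6,-29,0,2.2],[-1,6,-29,0,2.2]]

```text
time: 7.53
eef_pos: [0.5141, -0.0795, 0.1835]
orientation: [-0.057, 3.141, -0.0]
contact_force: [0.5, -0.3, -0.7]
opening: 0.0118
grip_force: 83.0
```

Call:
send_rows:
  series:
    - [[-1,6,-29,0,2.3],[-1,6,-29,0,2.3],[-1,6,-29,0,2.3],[-1,6,-29,0,2.3],[-1,6,-29,0,2.3]]

```text
time: 7.95
eef_pos: [0.5439, -0.2245, 0.1834]
orientation: [-0.371, 3.119, -0.0]
contact_force: [0.5, 0.6, -1.3]
opening: 0.0117
grip_force: 83.0
```

Call:
send_rows:
  series:
    - [[-1,0,0,0,0],[-1,0,0,0,0],[-1,0,0,0,0]]

```text
time: 8.2
eef_pos: [0.5437, -0.2221, 0.1831]
orientation: [0.368, -3.12, -0.001]
contact_force: [-0.5, 0.4, -1.0]
opening: 0.0121
grip_force: 83.0
```

```bash
python3 - <<'E'
from h import *
s=env.sense(); print(s["eef_pos"],s["orientation"],s["joints"],s["contact_force"],s["opening"],s["grip_force"])
np.save("s4.npy",np.r_[s["eef_pos"],s["orientation"]])
a=eyes.snapshot("wrist")[:,:,::-1]
cv2.imwrite("pics/w4.png",a)
E
```

```text
[ 0.5437 -0.2221  0.1831] [ 0.3681 -3.1197 -0.0011] [ 0.16    0.4641  0.2024  1.745  -0.112   0.9443  2.2131] [-0.4876  0.4456 -1.0373] 0.01206405778154096 83.00978779792786
```

View pics/w4.png

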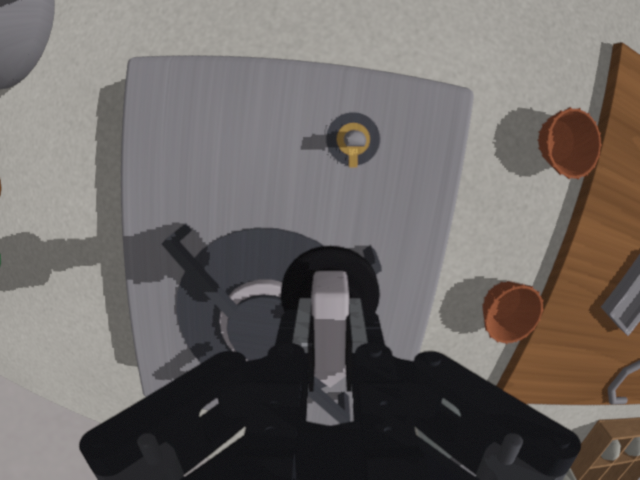

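The wrist view shows the collar at about (353,139) with its lug pointing down to (353,166). The held knob's skirt rim is at about (330,247) and the bar is at column 331. I'll measure these by mask.

```bash
python3 - <<'E'
from h import *
v=np.load("s4.npy"); s=dict(eef_pos=v[:3],orientation=v[3:])
im=cv2.imread("pics/w4.png"); hsv=cv2.cvtColor(im,cv2.COLOR_BGR2HSV)
m=(cv2.inRange(hsv,(15,90,90),(35,255,255))); m[:100]=0;m[180:]=0;m[:,:320]=0;m[:,390:]=0
ys,xs=np.nonzero(m); P=np.array([onz(wray(p,s),.074) for p in zip(xs,ys)])[:,:2]
print(len(xs),xs.min(),xs.max(),ys.min(),ys.max())
c=(P.max(0)+P.min(0))/2; print("x ext",P.min(0),P.max(0))
# collar: circle 24 mm: use y extents and the -x rim
cen=np.array([P[:,0].min()+.012,(P[:,1].min()+P[:,1].max())/2]); 
for _ in range(5):
    r=np.linalg.norm(P-cen,axis=1); lug=P[r>.0145]; 
ring=P[(r<.0135)]
hull=cv2.convexHull((ring*1e4).astype(np.float32))
(cc,rad)=cv2.minEnclosingCircle((ring*1e4).astype(np.float32)); cc=np.array(cc)/1e4
d=lug.mean(0)-cc; print("cen",cen,cc,rad/1e4,"lug",d,np.degrees(np.arctan2(d[1],d[0])),"reach",r.max())
# shaft top: bright grey within
Rt=R.from_rotvec(s["orientation"]).as_matrix(); print("tool x,y",Rt[:,0],Rt[:,1],"bar deg",np.degrees(np.arctan2(-Rt[1,0],-Rt[0,0])))
g=(hsv[:,:,1]<50)&(hsv[:,:,2]>95); g[:125]=0;g[155:]=0;g[:,:338]=0;g[:,368:]=0
ys,xs=np.nonzero(g); print(len(xs)); 
if len(xs): print("shaft top px",xs.mean(),ys.mean(),xs.min(),xs.max(),ys.min(),ys.max(),onz(wray(((xs.min()+xs.max())/2,(ys.min()+ys.max())/2),s),.1))
# knob rims in tool coords
for px,dz in (((330,247),-.0035),((281,293),.0),((380,293),.0),((313,270),.0405),((347,270),.0405),((330,295),.0405)):
    p=onz(wray(px,s),s["eef_pos"][2]+dz); print(px,Rt.T@(p-s["eef_pos"]))
cv2.imwrite("pics/c5.png",np.hstack([cv2.resize(im[110:180,320:390],(400,400),interpolation=cv2.INTER_NEAREST),cv2.resize(im[240:340,280:380],(400,400),interpolation=cv2.INTER_NEAREST)]))
E
```

```text
644 337 369 123 166
x ext [ 0.4584 -0.2327] [ 0.4906 -0.2092]
cen [ 0.4704 -0.221 ] [ 0.4712 -0.2213] 0.01286041259765625 lug [0.0161 0.0041] 14.249406393312304 reach 0.020282651709737087
tool x,y [-0.9725 -0.2327  0.0002] [-0.2327  0.9725  0.0007] bar deg 13.458592543638678
223
shaft top px 356.4484304932735 138.79372197309416 347 365 131 145 [ 0.4688 -0.2213  0.1   ]
(330, 247) [0.0243 0.0009 0.0035]
(281, 293) [ 0.0017 -0.0232 -0.    ]
(380, 293) [0.0016 0.0255 0.    ]
(313, 270) [ 0.0307 -0.0053 -0.0405]
(347, 270) [ 0.0307  0.0069 -0.0405]
(330, 295) [ 0.0207  0.0008 -0.0405]
```

View pics/c5.png

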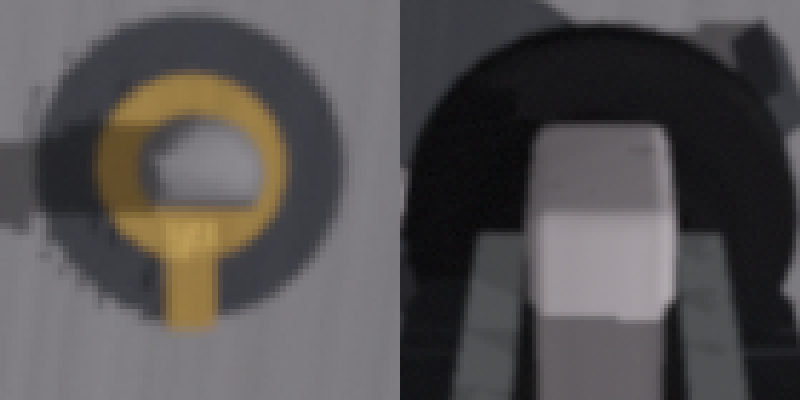

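The shaft's flat is on the lug's side. The lug is at 14° and the bar at 13.5°. The knob has to move about (-73, 0) mm.

Call:
send_rows:
  series:
    - [[-1,-24,0,0,0.5],[-1,-25,0,0,0],[-1,-24,0,-20,0],[-1,0,0,-25,0],[-1,0,0,-25,0]]

```text
time: 8.67
eef_pos: [0.4704, -0.2214, 0.1134]
orientation: [-0.384, 3.116, -0.0]
contact_force: [-0.1, 0.2, -1.3]
opening: 0.0121
grip_force: 83.0
```

Call:
send_rows:
  series:
    - [[-1,0,0,-5,0],[-1,0,0,0,0],[-1,0,0,0,0]]

```text
time: 8.92
eef_pos: [0.4716, -0.222, 0.109]
orientation: [-0.385, 3.117, -0.0]
contact_force: [-0.0, 0.5, -0.1]
opening: 0.0121
grip_force: 83.0
```

```bash
python3 - <<'E'
from h import *
s=env.sense(); print(s["eef_pos"],s["orientation"],s["contact_force"],s["ft_torque"])
b=eyes.snapshot("side")[:,:,::-1]; t=eyes.snapshot("top")[:,:,::-1]
cv2.imwrite("pics/s6.png",b); cv2.imwrite("pics/t6.png",t)
cv2.imwrite("pics/c6.png",np.hstack([cv2.resize(b[280:360,240:320],(600,600),interpolation=cv2.INTER_CUBIC)]))
p=eyes.camera_params("side"); e=s["eef_pos"]
P=np.array([[.470,-.2215,.1],[.470,-.2215,.07],[e[0],e[1],e[2]-.0035],[e[0],e[1],e[2]+.0405]])
print((cv2.projectPoints(P,p["rvec"],p["tvec"],p["mtx"],None)[0][:,0]-[240,280])*7.5)
E
```

```text
[ 0.4716 -0.222   0.109 ] [-0.3846  3.1174 -0.0001] [-0.0124  0.4727 -0.1251] [-0.0202 -0.0435 -0.0119]
[[268.1207 376.1973]
 [270.5793 482.4492]
 [275.1295 357.2909]
 [271.5332 194.9179]]
```

View pics/c6.png

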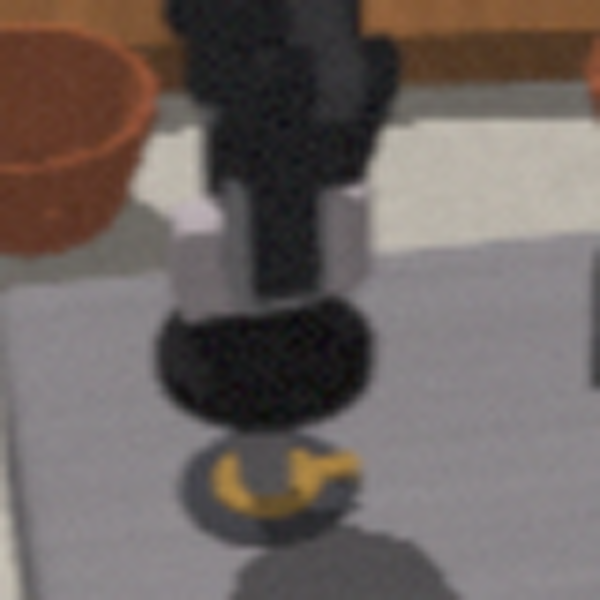

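The side view shows the knob (columns 157–372, centre 265) directly over the shaft (centre 266). I'll lower it gently.

Call:
send_rows:
  series:
    - [[-1,-0.5,0,-2,0],[-1,0,0,-2,0],[-1,0,0,-2,0],[-1,0,0,-2,0],[-1,0,0,0,0]]

```text
time: 9.43
eef_pos: [0.4707, -0.2225, 0.1001]
orientation: [-0.383, 3.118, -0.0]
contact_force: [1.0, -0.5, -1.6]
opening: 0.0121
grip_force: 83.0
```

Call:
send_rows:
  series:
    - [[-1,0,0,-2,0],[-1,0,0,-2,0],[-1,0,0,0,0]]

```text
time: 9.68
eef_pos: [0.4707, -0.2224, 0.096]
orientation: [-0.383, 3.118, -0.0]
contact_force: [1.8, 0.7, -2.1]
opening: 0.0123
grip_force: 83.0
```

The underside is now below the shaft tip with no axial force, so the knob is on the shaft. I'll continue.

Call:
send_rows:
  series:
    - [[-1,0,0,-2,0],[-1,0,0,-2,0],[-1,0,0,-2,0],[-1,0,0,-2,0],[-1,0,0,0,0]]

```text
time: 10.1
eef_pos: [0.4707, -0.2224, 0.088]
orientation: [-0.383, 3.118, -0.0]
contact_force: [2.4, -0.0, -3.4]
opening: 0.0122
grip_force: 83.0
```

Call:
send_rows:
  series:
    - [[-1,0,0,-1,0],[-1,0,0,-1,0],[-1,0,0,-1,0],[-1,0,0,0,0]]

```text
time: 10.43
eef_pos: [0.4707, -0.2225, 0.0854]
orientation: [-0.383, 3.118, -0.0]
contact_force: [2.0, 1.3, 2.3]
opening: 0.0119
grip_force: 83.3
```

Call:
send_rows:
  series:
    - [[-1,0,0,-1,0],[-1,0,0,-1,0],[-1,0,0,0,0],[-1,0,0,0,0]]

```text
time: 10.77
eef_pos: [0.4707, -0.2226, 0.0835]
orientation: [-0.383, 3.118, -0.0]
contact_force: [1.3, 1.2, 3.2]
opening: 0.0118
grip_force: 83.6
```

Call:
send_rows:
  series:
    - [[-1,0,0,-1,0],[-1,0,0,-1,0],[-1,0,0,0,0],[-1,0,0,0,0]]

```text
time: 11.1
eef_pos: [0.4707, -0.2225, 0.0815]
orientation: [-0.383, 3.118, -0.0]
contact_force: [2.5, 1.7, 6.2]
opening: 0.012
grip_force: 83.8
```

Call:
send_rows:
  series:
    - [[-1,0,0,-1,0],[-1,0,0,-1,0],[-1,0,0,0,0],[-1,0,0,0,0]]

```text
time: 11.43
eef_pos: [0.4708, -0.2225, 0.0796]
orientation: [-0.383, 3.117, -0.0]
contact_force: [0.1, 1.6, 7.6]
opening: 0.0119
grip_force: 84.4
```

Call:
send_rows:
  series:
    - [[-1,0,0,-0.7,0],[-1,0,0,-0.7,0],[-1,0,0,0,0],[-1,0,0,0,0]]
  grip_force: 100

```text
time: 11.77
eef_pos: [0.4709, -0.2227, 0.0793]
orientation: [-0.382, 3.117, -0.0]
contact_force: [-3.0, 3.5, 19.7]
opening: 0.0116
grip_force: 104.5
```

```bash
python3 - <<'E'
from h import *
s=env.sense(); print(s["eef_pos"],s["contact_force"])
b=eyes.snapshot("side")[:,:,::-1]; w=eyes.snapshot("wrist")[:,:,::-1]
cv2.imwrite("pics/c7.png",np.hstack([cv2.resize(b[300:360,240:300],(400,400),interpolation=cv2.INTER_CUBIC),cv2.resize(w[230:350,270:390],(400,400))]))
E
```

```text
[ 0.4709 -0.2227  0.0793] [-2.9862  3.4778 19.6694]
```

View pics/c7.png

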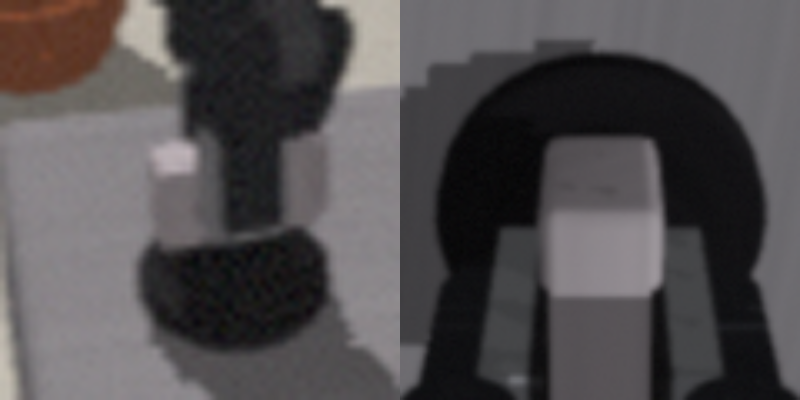

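The knob is seated upright just above the deck with its bar still between the pads. The force rose to 20 N at the expected height, so the shaft is at its stop. I'm handing in.

```bash
python3 -c "
from plant import env
print(env.hand_in())"
```

```text
the job is handed in; nothing more can be done
None
```

The knob is out of the rack, fully on the valve shaft and held pressed to the spring stop by the gripper (about 20 N), and the job is handed in; the hand-in returned no verdict.

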